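# Charge the finishing canister, lid it, and clamp it in the polishing machine

### The job

Put every silver casting on the bench into the open teal canister, press the white lid fully home on it while it still stands on the bench, then carry the lidded canister upright as one unit to the finishing machine and seat it fully down in the pocket. Finally swing the yellow latch over the lid until it lies fully down in its catch. Leave the brass weight, the amber jar and the wooden block alone.

Things in the scene. Friction and masses are not known exactly. Their poses are not given: they have to be found in the camera images.
- machine: finishing machine, fixed on the bench: dark red housing with an aluminium deck, 170 (x) x 150 (y) mm, deck top 60 mm above the bench. Origin at the centre of its underside. On the deck, centred, a rectangular rim 12 mm high and 6 mm thick encloses the pocket. Near x = +38 mm two steel posts stand on the deck: the latch's hinge post at y = +62 mm and the forked catch at y = -62 mm, tops 128 and 132 mm above the bench. Its y points to the hinge side.
- pocket (a point): centre of the pocket's floor, 60 mm above the bench; the pocket is 125 (machine x) x 65 (machine y) mm, 12 mm deep. Axes as the machine's. The canister fits either way round.
- latch (a joint): yellow latch arm, rad: 0 = lying level in the catch, across the lid; 1.57 = upright; it starts at 1.7 to 2.1, leaning outwards on the hinge side (end stop 2.25). Stiff hinge: it stays where it is left; about 2 N at the handle moves it. It clears a fully seated lid by 2 mm, so it cannot close on a badly seated one. The handle's place in machine axes, from the hinge: x +28 mm, y -160*cos(q) mm, z +160*sin(q) mm.
- latch_hinge (a point): point on the latch's hinge axis, in the middle of the arm, 121 mm above the bench; the axis runs along the machine's x. Axes as the machine's.
- latch_handle (a point): middle of the free part of the latch's red round handle, 12 mm diameter, parallel to the machine's x, 160 mm from the hinge axis; the free part is 38 mm long, on the arm's +x side (from 8 to 46 mm off the arm's middle plane). Can be pinched from above at any latch angle.
- canister: open teal canister 120 (x) x 60 (y) x 50 mm high, walls and floor 3 mm, 200 g (mass varies), loose on the bench. Origin at the centre of its underside, z up.
- lid: white lid, 90 g, lying upright on the bench: black plug 110 (x) x 50 (y) x 8 mm below, that enters the canister with 2 mm play a side; white flange 120 x 60 x 5 mm; black grip bar on top, 40 (x) x 14 (y) x 24 mm high, centred. Total 37 mm high. Origin at the centre of the plug's underside: 42 mm above the canister's underside when home. Fits either way round. The lid is held on by its weight only: carry the unit by the canister's long sides.
- disc1: bright silver casting, 50 g. Round medallion, 30 mm diameter, 12 mm thick, lying flat; origin at the centre of its underside. May be absent (None from the start).
- disc2: bright silver casting, 50 g. Round medallion, 30 mm diameter, 12 mm thick, lying flat; origin at the centre of its underside. May be absent (None from the start).
- bar1: bright silver casting, 50 g. Bar pendant 42 (its x) x 18 (its y) x 12 mm, lying flat; origin at the centre of its underside. May be absent (None from the start).
- bar2: bright silver casting, 50 g. Bar pendant 42 (its x) x 18 (its y) x 12 mm, lying flat; origin at the centre of its underside. May be absent (None from the start).
- bar3: bright silver casting, 50 g. Bar pendant 42 (its x) x 18 (its y) x 12 mm, lying flat; origin at the centre of its underside. May be absent (None from the start).
- weight: brass weight with a knob, 26 mm diameter, 38 mm high; leave alone. Origin at the centre of its underside.
- jar: amber jar with a black cap, 52 mm diameter, 65 mm high; leave alone. Origin at the centre of its underside.
- block: wooden block 50 x 90 x 30 mm; leave alone. Origin at the centre of its underside.
Things that resemble listed ones, but are neither listed nor needed, are in the scene too. Leave any blue or pink look-alike of the bar3 alone.

How it is judged:
By the outcome, as a careful person would: the job done as asked, in the order asked, and still so for the second after the job is handed in, with the robot touching nothing.
Of disc1, disc2, bar1, bar2, bar3 only 3 to 5 are there at a start; the rules pass over those that are not, and their reading is None.
At some moment in a run one of disc1, disc2, bar1, bar2, bar3, lid may be knocked a few centimetres aside while the robot is not near it.
It also fails if it takes over 210 s, if anything falls off the work surface, if the arm or the gripper's body presses on something with over 40 N, if the wrist force passes 120 N, or if a joint passes its speed limit or range.

### The arm

A 6-joint arm with a two-finger parallel gripper is mounted at the origin on the work surface. World frame = base frame: x ahead of the robot, y to its left, z up, the work surface at z = 0. Lengths are in m, angles in rad, forces in N, time in s.
With the tool pointing down it reaches from about 0.275 to 0.75 m from the base axis. Payload 10.2 kg.
Tool frame: the origin (TCP) lies midway between the tips of the shut fingers; the grasp point (between the pads) lies 19 mm behind it (env.hold_point_z is the distance from the TCP to the grasp point, in m); x points along the fingers, z is the direction in which the jaws open and shut, and the axes are right-handed (so a half turn about x gives the same grasp; the last joint's range is limited). The gripper opens to 85 mm and grips with 20 to 120 N. Pads are 22 mm wide; open, the fingers measure 114 mm over their backs; the gripper's body (76 mm by 85 mm) begins 54 mm behind the grasp point. The pads swing forward as they close: fully open they stand 13 mm farther back than shut.
Start: joints at [1.002, 0.313, 1.498, -0, 1.331, -0.223], TCP at [0.178, 0.494, 0.231] pointing down, gripper open.
Joint ranges: [-2.94, 2.94], [-0.97, 2.17], [0.19, 2.56], [-1.23, 4.37], [0.02, 3.11], [-2.88, 2.88]. Speed limits (rad/s): [2.39, 2.39, 3.01, 3.14, 3.14, 3.14].

### API

Orientations are given as a unit quaternion [x, y, z, w].
In Python, from bench import env, kinematics, monitor, eyes, job gives the robot as it stands. The module is installed in compiled form; this text tells all that it offers. Calls block until the motion is done:
- env.reach(position, orientation): joint-space move of the TCP to a pose.
- env.movel(position, velocity=0.15, frame=None, guard=None): straight line of the TCP; frame=None keeps the orientation; velocity is the mean speed in m/s. With guard (N) it stops when the force on the tool has changed by that much, and returns True; else False.
- env.set_joints(angles): joint-space move.
- env.release() and env.close_gripper(effort=None): open the fingers fully, or close them until they stop; effort is the grip in N (None keeps the last).
- env.hold(seconds).
- kinematics.ik(position, orientation): joint angles nearest the present ones, or None.
- monitor.sense(): the state.
- eyes.grab_frame(name): name is "scene" or "top" or "wrist"; returns a dict with "frame" (480x640x3 uint8, red, green, blue), "mtx" (3x3 intrinsics, pixels), "view" (4x4, takes a point from world to camera coordinates). Camera axes: x right, y down, z forward; pixel columns grow to the right and rows downward; lengths in m; the calibration is good to about 2 mm. A picture is of the moment at which its call begins. There is no depth.
A pose or a line that the arm cannot do raises env.MotionError and nothing moves.
- job.hand_in(): hands the job in, once; it reports no verdict.
The state is a dict: "clock": time; "joints": joint angles; "qvel": joint speeds; "joint_efforts": joint torques, N m; "position": TCP position; "ee_rot": TCP orientation; "contact_force": force on the tool from outside, world axes, zero at the start; "ft_torque": the same for the moment, N m; "finger_gap": opening from 0.0 (shut) to 1.0 (fully open).
Only numpy, scipy, OpenCV 4.12 (cv2) and the standard library are available. Lean on these libraries where they do the work, as an engineer would, in place of code of your own. Each camera call takes 0.05 s, during which the arm holds its last target.

## Working session

There is one attempt and no reset: what is moved stays moved. The work goes in short steps, each a Python script; the robot and the scene stay as the last script left them, time stands still between calls to the robot, and variables do not carry over. Pictures are saved under pics/ and viewed, and the job is handed in when it is done.

```bash
mkdir -p pics; ls; python3 - <<'E'
from bench import env, kinematics, monitor, eyes, job
import cv2, numpy as np
s=monitor.sense(); print(s)
print(env.hold_point_z)
for n in ["scene","top","wrist"]:
    f=eyes.grab_frame(n); cv2.imwrite(f"pics/{n}0.png",f["frame"][:,:,::-1]); print(n,f["mtx"].round(1).tolist(),f["view"].round(4).tolist())
E
```

```text
pics
{'clock': 0.0, 'joints': array([ 1.00161082e+00,  3.13438617e-01,  1.49845617e+00,  1.51358569e-05,
        1.33100293e+00, -2.23414726e-01]), 'qvel': array([ 0.00075983,  0.00061996, -0.00014252,  0.0019987 , -0.00117825,
        0.00100346]), 'joint_efforts': array([-1.60439591e-03, -4.12270617e+01, -2.59728760e+01, -2.91892275e-04,
        4.42102042e-03,  2.53130423e-05]), 'position': array([0.17780298, 0.49369376, 0.23073372]), 'ee_rot': array([-0.40670263,  0.57898847,  0.40636218,  0.57813069]), 'contact_force': array([ 1.04545558,  0.25224184, -1.20104159]), 'ft_torque': array([-0.03292197, -0.00146464, -0.01411499]), 'finger_gap': 1.0002749636410635}
0.0187
scene [[443.3, 0.0, 326.4], [0.0, 443.3, 237.5], [0.0, 0.0, 1.0]] [[0.813, 0.5823, 0.0008, -0.4384], [0.4125, -0.5749, -0.7067, -0.2217], [-0.411, 0.5748, -0.7076, 1.3439], [0.0, 0.0, 0.0, 1.0]]
top [[618.2, 0.0, 329.3], [0.0, 618.2, 236.2], [0.0, 0.0, 1.0]] [[0.013, -0.9999, 0.0106, -0.0773], [-0.992, -0.0142, -0.1255, 0.5901], [0.1256, -0.0089, -0.992, 1.4072], [0.0, 0.0, 0.0, 1.0]]
wrist [[336.9, 0.0, 314.5], [0.0, 336.9, 243.8], [0.0, 0.0, 1.0]] [[0.3393, 0.9407, -0.0012, -0.5247], [0.8965, -0.3231, 0.3031, -0.0384], [0.2847, -0.1039, -0.953, 0.3799], [0.0, 0.0, 0.0, 1.0]]
```

View pics/top0.png

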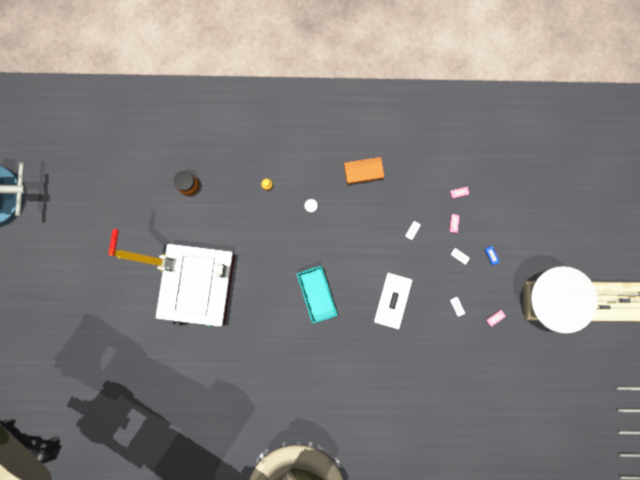

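View pics/scene0.png

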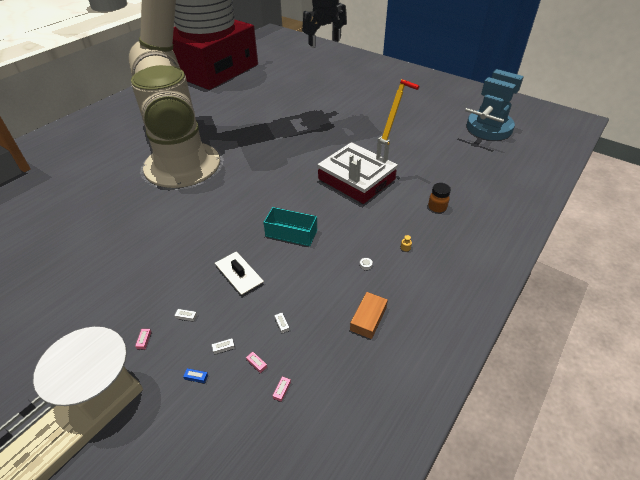

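View pics/wrist0.png

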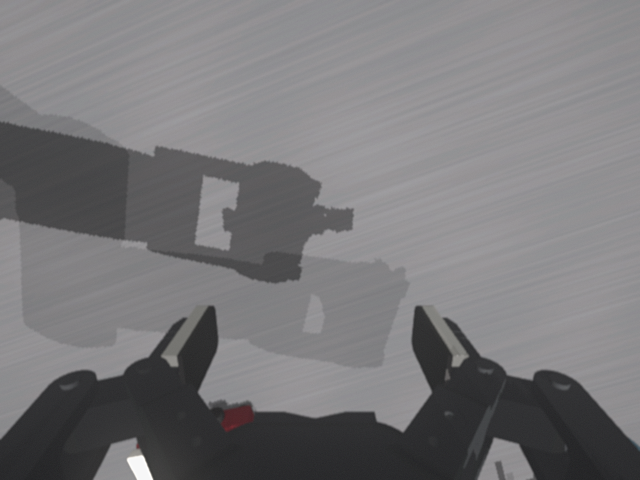

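```bash
cat > h.py <<'E'
from bench import env, kinematics, monitor, eyes, job
import cv2, numpy as np
from scipy.spatial.transform import Rotation as R
def cast(f,uv,z):
    uv=np.atleast_2d(np.asarray(uv,float)); V=f["view"]; Rm=V[:3,:3]; c=-Rm.T@V[:3,3]
    d=np.c_[uv,np.ones(len(uv))]@np.linalg.inv(f["mtx"]).T@Rm
    s=(z-c[2])/d[:,2]; return (c+d*s[:,None])[:,:2]
def proj(f,p):
    p=np.atleast_2d(p); q=(p@f["view"][:3,:3].T+f["view"][:3,3])@f["mtx"].T; return q[:,:2]/q[:,2:]
def save(f,n,box=None,k=1):
    im=f["frame"][:,:,::-1]
    if box: im=im[box[1]:box[3],box[0]:box[2]]
    cv2.imwrite(f"pics/{n}.png",cv2.resize(im,None,fx=k,fy=k,interpolation=cv2.INTER_NEAREST))
def blobs(f,mask,z,amin=20,amax=1e9):
    """rects of blobs cast on plane z: (centre, long-axis yaw, long, short, px centre)"""
    out=[]
    cs,_=cv2.findContours(mask.astype(np.uint8),cv2.RETR_EXTERNAL,cv2.CHAIN_APPROX_NONE)
    for c in cs:
        a=cv2.contourArea(c)
        if not amin<a<amax: continue
        P=cast(f,c[:,0,:],z)
        (x,y),(w,h),an=cv2.minAreaRect((P*1000).astype(np.float32))
        yaw=np.radians(an)
        if w<h: w,h=h,w; yaw+=np.pi/2
        out.append((np.array([x,y])/1000,(yaw+np.pi/2)%np.pi-np.pi/2,w,h,c[:,0,:].mean(0),a))
    return out
def hsv(f): return cv2.cvtColor(f["frame"],cv2.COLOR_RGB2HSV).astype(int)
def mteal(f): H=hsv(f); return (abs(H[...,0]-88)<10)&(H[...,1]>120)
def mwhite(f,v=170): H=hsv(f); return (H[...,1]<40)&(H[...,2]>v)
def down(yaw):
    """tool pointing down, jaws opening along world direction yaw"""
    x=np.array([0,0,-1.]); z=np.array([np.cos(yaw),np.sin(yaw),0]); y=np.cross(z,x)
    return R.from_matrix(np.c_[x,y,z]).as_quat()
def bestdown(p,yaw):
    """the half turn with smaller last joint angle"""
    best=None
    for y in (yaw,yaw+np.pi):
        q=kinematics.ik(p,down(y))
        if q is None: continue
        if best is None or abs(q[5])<best[0]: best=(abs(q[5]),down(y))
    return None if best is None else best[1]
E
python3 - <<'E'
from h import *
f=eyes.grab_frame("top")
save(f,"topA",(290,180,510,330),3.6); save(f,"topB",(90,160,290,340),3.3)
print("teal")
for b in blobs(f,mteal(f),0.05): print(b)
print("white lid z .013 / others .012")
for b in blobs(f,mwhite(f),0.012,amax=6000): print(b)
s=eyes.grab_frame("scene"); save(s,"sceneA",(120,180,440,410),2.5)
E
```

```text
teal
(array([ 0.45589026, -0.04219213]), np.float64(0.3248008243112588), 121.19802856445312, 61.347251892089844, array([316.64827586, 294.23448276]), 1335.5)
white lid z .013 / others .012
(array([0.06793732, 0.07660637]), np.float64(-0.5831729568140718), 20.67793083190918, 10.644359588623047, array([261.86363636, 465.27272727]), 30.0)
(array([0.09105243, 0.02561488]), np.float64(-1.2663783387816956), 54.34368133544922, 15.155372619628906, array([284.73584906, 455.0754717 ]), 108.5)
(array([ 0.40660922, -0.46213544]), np.float64(-0.9544398501662195), 32.94092559814453, 12.01766586303711, array([495.57142857, 318.14285714]), 55.0)
(array([ 0.4328924 , -0.37200568]), np.float64(0.4219704178720032), 44.69859313964844, 20.649860382080078, array([457.17777778, 306.22222222]), 144.5)
(array([ 0.44455087, -0.22063461]), np.float64(-0.26541502845309495), 122.27186584472656, 62.748146057128906, array([392.7862069 , 300.31034483]), 1318.5)
(array([ 0.44999744, -0.67437799]), np.float64(1.5206966740522168), 255.59521484375, 157.37753295898438, array([598.21730382, 298.85311871]), 4323.5)
(array
[... 1238 characters left out ...]
3462319257766908), 52.956424713134766, 40.69538116455078, array([79.92134831, 61.75280899]), 177.5)
(array([ 1.0279895 , -0.68205957]), np.float64(-1.5536648023912836), 118.2081069946289, 77.58253479003906, array([583.0077821 ,  70.49027237]), 349.5)
(array([ 1.03081677, -0.02724888]), np.float64(-0.6537701615187643), 110.16436767578125, 71.54473876953125, array([313.9261745 ,  60.04026846]), 710.5)
(array([1.0840675 , 0.64181879]), np.float64(0.8035045961747338), 30.312211990356445, 19.11883544921875, array([43.14285714, 34.97142857]), 30.5)
(array([ 1.17689661, -0.32247839]), np.float64(-0.10170452413347242), 36.05124282836914, 15.190117835998535, array([432.64864865,   5.81081081]), 21.5)
```

View pics/topA.png

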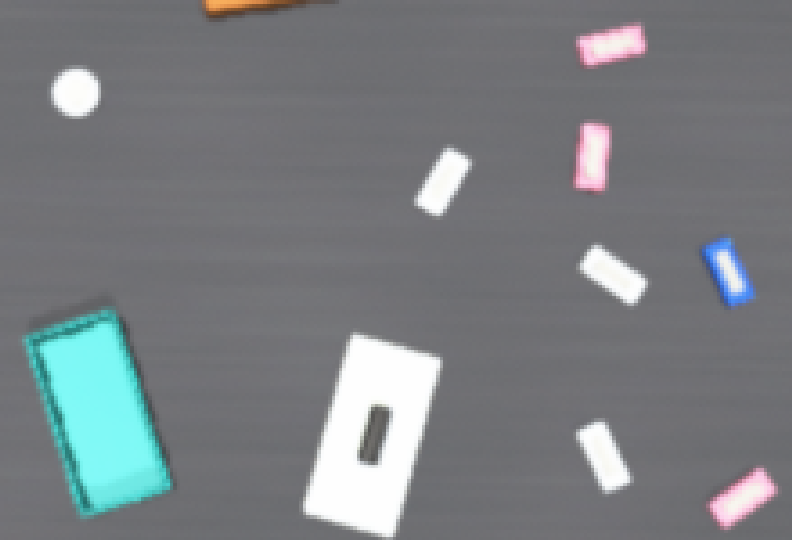

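View pics/sceneA.png

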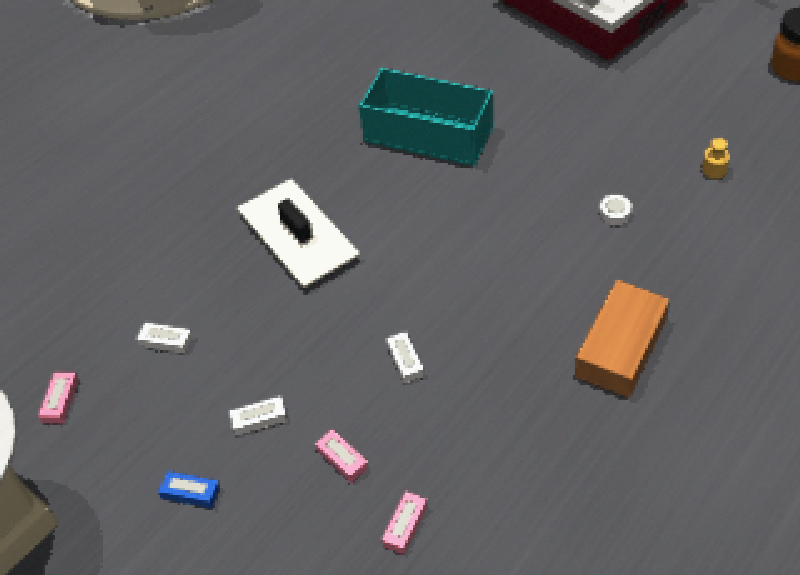

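View pics/topB.png

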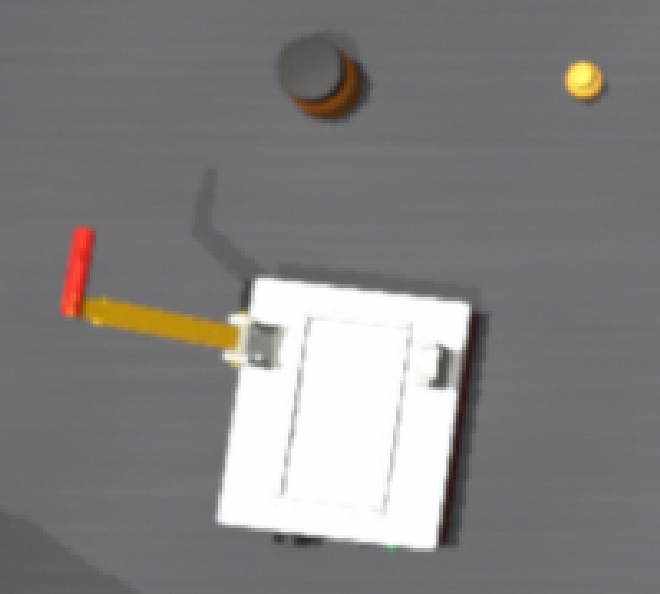

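```bash
python3 - <<'E'
from h import *
s=monitor.sense(); p=s["position"]
env.movel([p[0],p[1],0.42],velocity=0.3)
for n,(x,y) in {"m":(0.38,0.25),"c":(0.40,-0.12)}.items():
    env.reach([x,y,0.42],bestdown([x,y,0.42],np.pi/2))
    f=eyes.grab_frame("wrist"); save(f,"w_"+n); np.savez(f"w_{n}.npz",**f)
    print(monitor.sense()["clock"],monitor.sense()["position"],monitor.sense()["joints"].round(2))
E
```

```text
2.2833 [0.37960593 0.250713   0.41972039] [ 0.33  0.1   1.28  0.    1.76 -1.25]
4.2667 [ 0.4001365  -0.11960058  0.42003689] [-0.57  0.01  1.38  0.    1.76  1.  ]
```

View pics/w_m.png

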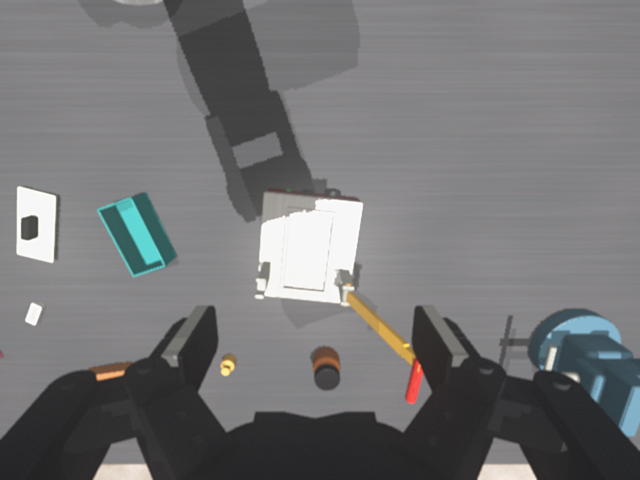

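View pics/w_c.png

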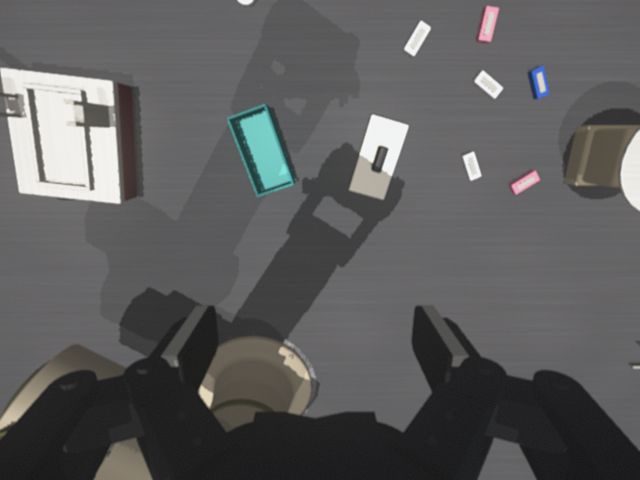

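```bash
cat >> h.py <<'E'
def castings(f,z=0.012):
    """silver castings in top view: list of dict"""
    out=[]
    for b in blobs(f,mwhite(f),z,100,190):
        c=b[0]
        if not (0.3<c[0]<0.8 and -0.5<c[1]<0.42): continue
        out.append(b)
    return out
E
python3 - <<'E'
from h import *
t=eyes.grab_frame("top"); print("top")
save(t,"top1")
for b in castings(t): print(b[0].round(4),round(b[1],3),round(b[2]),round(b[3]),b[4].round(),b[5])
w=dict(np.load("w_c.npz"))
print("wrist")
for b in blobs(w,mwhite(w,150),0.012,100,600): print(b[0].round(4),round(b[1],3),round(b[2]),round(b[3]),b[4].round(),b[5])
for b in blobs(w,mteal(w),0.05,100): print("teal w",b[0].round(4),round(b[1],3),round(b[2]),round(b[3]),b[4].round(),b[5])
for b in blobs(t,mteal(t),0.05,100): print("teal t",b[0].round(4),round(b[1],3),round(b[2]),round(b[3]),b[4].round(),b[5])
print(proj(w,monitor.sense()["position"]))
E
```

```text
top
[ 0.4326 -0.3727] 0.46 44 20 [457. 306.] 138.5
[ 0.5518 -0.3799] 0.964 43 20 [460. 256.] 133.0
[ 0.6121 -0.2677] -0.516 44 20 [413. 230.] 130.0
[ 0.6689 -0.0223] 0.016 29 29 [310. 205.] 116.0
wrist
[ 0.4324 -0.3701] 0.428 44 20 [472. 166.] 314.5
[ 0.5513 -0.3779] 0.967 44 19 [488.  84.] 391.0
[ 0.6114 -0.2659] -0.528 43 20 [417.  38.] 431.0
[ 0.6302 -0.3658] -0.126 28 8 [489.  23.] 102.0
teal w [ 0.4558 -0.0411] 0.324 117 61 [261. 150.] 3252.5
teal t [ 0.4565 -0.042 ] 0.326 119 61 [313. 292.] 952.5
[[315.39064835 308.28469174]]
```

```bash
cat >> h.py <<'E'
def st(): 
    s=monitor.sense(); return s["clock"],s["position"].round(4),round(s["finger_gap"],3),s["contact_force"].round(1)
def up(z,v=0.3):
    p=monitor.sense()["position"]; env.movel([p[0],p[1],z],velocity=v)
def pick(xy,jaw,zt=0.002,hover=0.10,effort=40):
    q=bestdown([*xy,hover],jaw)
    env.reach([*xy,hover],q)
    g=env.movel([*xy,zt],velocity=0.12,guard=12)
    print("down guard",g,st())
    env.close_gripper(effort); print("grip",st())
    up(0.14)
def drop(can,cyaw,off,jaw_rel,z=0.052):
    c,s=np.cos(cyaw),np.sin(cyaw)
    xy=np.array(can)+np.array([[c,-s],[s,c]])@np.array(off)
    q=bestdown([*xy,0.14],cyaw+jaw_rel)
    env.reach([*xy,0.14],q)
    print("over",st())
    env.movel([*xy,z],velocity=0.15,guard=12)
    env.release(); print("released",st())
    up(0.14)
E
python3 - <<'E'
from h import *
t=eyes.grab_frame("top")
b=min(castings(t),key=lambda b:np.hypot(*(b[0]-[.433,-.372])))
print(b[:2])
pick(b[0]+[0,0.001],b[1]+np.pi/2)
f=eyes.grab_frame("wrist"); save(f,"p1",None,1)
drop([.4562,-.0416],.325,[-.026,.013],np.pi/2)
f=eyes.grab_frame("wrist"); save(f,"d1",None,1)
print(st())
E
```

```text
(array([ 0.43260532, -0.37265759]), np.float64(0.45987459045585544))
down guard False (6.8417, array([ 0.433 , -0.372 ,  0.0028]), 0.998, array([0.9, 0.7, 0.1]))
grip (7.4667, array([ 0.4328, -0.3718,  0.0023]), 0.197, array([-0.5, -0. ,  3.3]))
over (9.3917, array([ 0.4278, -0.0383,  0.1399]), 0.195, array([-0.5,  0.6, -0.9]))
released (10.8, array([ 0.4274, -0.0376,  0.052 ]), 1.002, array([0.6, 0. , 0.5]))
(11.2917, array([ 0.427 , -0.0374,  0.1396]), 1.003, array([-0.5,  0.5, -0.7]))
```

View pics/p1.png

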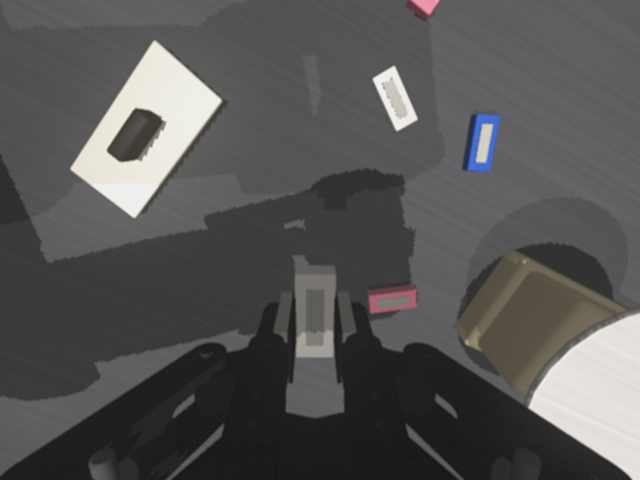

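View pics/d1.png

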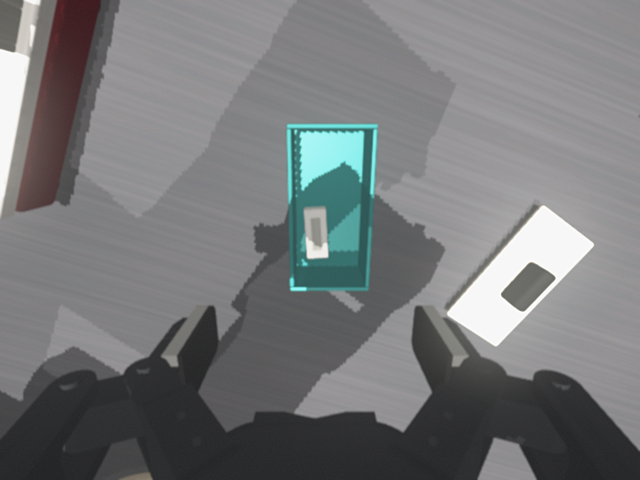

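```bash
python3 - <<'E'
from h import *
plan=[((.552,-.380),[-.026,-.013],np.pi/2,.2),((.612,-.267),[.008,0],0.0,.2)]
for tgt,off,jr,gap in plan:
    t=eyes.grab_frame("top"); cs=castings(t)
    print([b[0].round(3).tolist() for b in cs])
    b=min(cs,key=lambda b:np.hypot(*(b[0]-tgt)))
    print(b[:4])
    if np.hypot(*(b[0]-tgt))>.09: raise SystemExit("lost")
    pick(b[0]+[0,0.001],b[1]+np.pi/2)
    if monitor.sense()["finger_gap"]<.12: raise SystemExit("missed")
    drop([.4562,-.0416],.325,off,jr)
f=eyes.grab_frame("wrist"); save(f,"d3")
t=eyes.grab_frame("top"); save(t,"top3"); print([b[0].round(3).tolist() for b in castings(t)])
E
```

```text
[[0.346, 0.086], [0.552, -0.38], [0.612, -0.268], [0.669, -0.023]]
(array([ 0.55200824, -0.38002798]), np.float64(0.9870005897599099), 44.2849235534668, 20.760143280029297)
down guard False (13.675, array([ 0.5524, -0.3794,  0.003 ]), 1.001, array([0.8, 0.8, 0.9]))
grip (14.3, array([ 0.5521, -0.3792,  0.0023]), 0.195, array([-0.3, -0.9,  1.9]))
over (16.1833, array([ 0.4362, -0.0628,  0.1398]), 0.194, array([-0. ,  0. , -0.3]))
released (17.4917, array([ 0.4342, -0.0618,  0.0493]), 1.002, array([-0.5, -0. , -1. ]))
[[0.302, -0.085], [0.363, 0.054], [0.612, -0.268], [0.669, -0.023]]
(array([ 0.61213995, -0.26791248]), np.float64(-0.5143758492691912), 44.767372131347656, 20.621601104736328)
down guard False (20.025, array([ 0.6126, -0.2672,  0.003 ]), 1.001, array([ 0.6, -1. , -0.3]))
grip (20.65, array([ 0.6123, -0.267 ,  0.0023]), 0.194, array([ 0.5, -0.6,  3.4]))
over (23.125, array([ 0.4639, -0.0392,  0.1398]), 0.195, array([ 0.2, -0.5, -0.5]))
released (24.5333, array([ 0.4638, -0.039 ,  0.052 ]), 1.003, array([-0.1,  0. , -0.4]))
[[0.345, -0.061], [0.395, 0.081], [0.669, -0.023]]
```

View pics/d3.png

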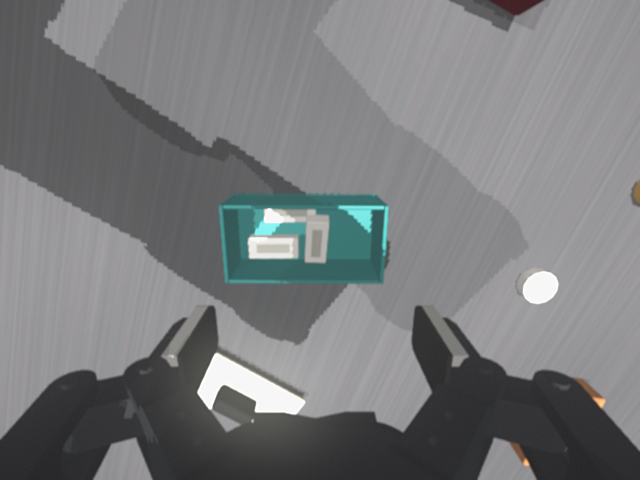

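View pics/top3.png

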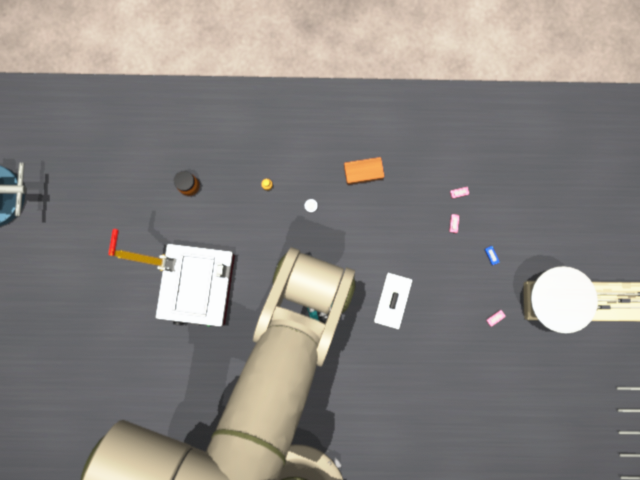

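```bash
python3 - <<'E'
from h import *
t=eyes.grab_frame("top")
b=min(castings(t),key=lambda b:np.hypot(*(b[0]-[.669,-.023])))
print(b[:4])
pick(b[0]+[0,0.001],0.0)
if monitor.sense()["finger_gap"]<.25: raise SystemExit("missed")
drop([.4562,-.0416],.325,[.036,0],np.pi/2)
print(st())
# back off to view from the base-left side
env.reach([.36,-.14,.28],bestdown([.36,-.14,.28],np.pi/2))
f=eyes.grab_frame("wrist"); save(f,"d4"); np.savez("d4.npz",**f)
for b in blobs(f,mteal(f),0.05,100): print("teal w",b[0].round(4),round(b[1],3),round(b[2]),round(b[3]),b[4].round(),b[5])
print(st())
E
```

```text
(array([ 0.66892682, -0.02345669]), np.float64(-1.5558002341845256), 31.11496925354004, 29.136911392211914)
down guard False (26.9417, array([ 0.6695, -0.0226,  0.003 ]), 0.999, array([0.6, 0. , 0.8]))
grip (27.5083, array([ 0.6692, -0.0225,  0.0025]), 0.325, array([-0.7,  0.4,  4.2]))
over (29.1833, array([ 0.4906, -0.0302,  0.1395]), 0.327, array([ 0.7, -0.7, -0.9]))
released (30.5167, array([ 0.4903, -0.0301,  0.0521]), 1.001, array([ 0.4, -0.2, -0.4]))
(30.9583, array([ 0.4905, -0.0301,  0.1407]), 0.998, array([-0.1, -0.1,  0.6]))
(31.8917, array([ 0.3603, -0.1394,  0.2787]), 1.0, array([ 0.8, -0.6, -0.6]))
```

View pics/d4.png

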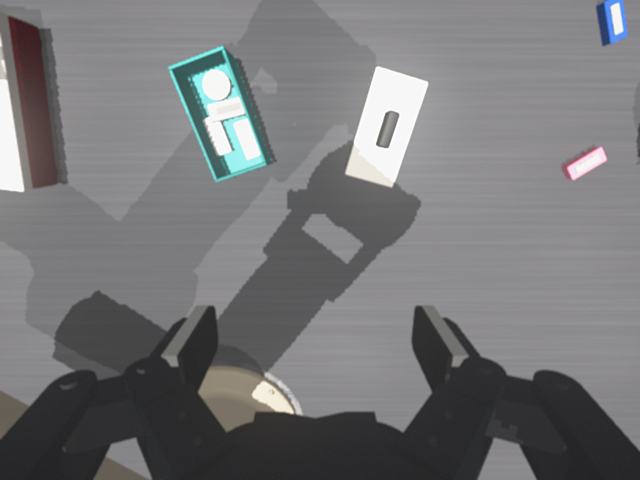

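```bash
cat >> h.py <<'E'
def rect_of(f,mask,z,amin=200):
    """convex hull of the mask's large pieces -> rectangle on plane z, (centre,yaw,L,W)"""
    n,lab,stt,_=cv2.connectedComponentsWithStats(mask.astype(np.uint8))
    pts=[np.argwhere(lab==i)[:,::-1] for i in range(1,n) if stt[i,4]>amin]
    P=cast(f,np.vstack(pts).astype(float),z)
    (x,y),(w,h),an=cv2.minAreaRect((P*1000).astype(np.float32)); yaw=np.radians(an)
    if w<h: w,h=h,w; yaw+=np.pi/2
    return np.array([x,y])/1000,(yaw+np.pi/2)%np.pi-np.pi/2,w,h
def camoffset():
    f=eyes.grab_frame("wrist"); V=f["view"]; c=-V[:3,:3].T@V[:3,3]; return f,c-monitor.sense()["position"]
def look(xy,z,jaw):
    """put the wrist camera's centre above xy, tcp height z"""
    Rm=R.from_quat(down(jaw)).as_matrix()
    off=Rm@CAMT
    p=np.array([xy[0]-off[0],xy[1]-off[1],z]); env.reach(p,down(jaw)); env.hold(0.15)
    return eyes.grab_frame("wrist")
E
python3 - <<'E'
from h import *
f,o=camoffset(); s=monitor.sense()
print(o, R.from_quat(s["ee_rot"]).as_matrix().T@o)
print(s["ee_rot"],down(np.pi/2),down(-np.pi/2))
E
```

```text
[7.77706131e-02 1.35687853e-04 1.42031459e-01] [-0.14218045  0.07749757 -0.00025923]
[ 0.49955164  0.50132545 -0.4996352   0.49948536] [-0.5  0.5  0.5  0.5] [ 0.5  0.5 -0.5  0.5]
```

```bash
echo 'CAMT=np.array([-0.1422,0.0775,-0.0003])' >> h.py; python3 - <<'E'
from h import *
f=look([.456,-.042],.20,-np.pi/2); save(f,"canL")
r=rect_of(f,mteal(f),.05,60); print("can",r)
f2=look([.444,-.220],.16,-np.pi/2); save(f2,"lidL")
H=hsv(f2); m=mwhite(f2,120)
bl=[b for b in blobs(f2,m,.013,3000) if b[2]<140]; print("lid",[(b[0].round(4),round(b[1],4),b[2],b[3],b[4]) for b in bl])
print(st()); 
t=eyes.grab_frame("top"); print("top lid",[b[:4] for b in blobs(t,mwhite(t),.013,800,1600)]); print(rect_of(t,mteal(t),.05,10))
# grip bar, top at z .037
k=(H[...,2]<90); 
for b in blobs(f2,k,.037,150,1500): print("dark",b[0].round(4),round(b[1],3),b[2],b[3],b[4])
E
```

```text
can (array([ 0.46500104, -0.03655254]), np.float64(0.3205033478392252), 98.4099349975586, 58.766265869140625)
lid [(array([ 0.4609, -0.027 ]), np.float64(0.2912), 87.55658721923828, 36.23761749267578, array([ 76.67105263, 111.27302632]))]
(33.675, array([ 0.367 , -0.2193,  0.1604]), 1.002, array([-0.1,  0.7, -0.2]))
top lid [(array([0.08149776, 0.25447548]), np.float64(0.7386162767407893), 157.3172149658203, 52.502620697021484), (array([ 0.44482721, -0.22059335]), np.float64(-0.26625605472534275), 121.55218505859375, 61.654075622558594)]
(array([ 0.45589703, -0.04189874]), np.float64(0.31744317600964234), 121.24600982666016, 61.465065002441406)
dark [ 0.3659 -0.2816] -1.463 70.64571380615234 11.967520713806152 [388.33707865 238.05617978]
```

View pics/canL.png

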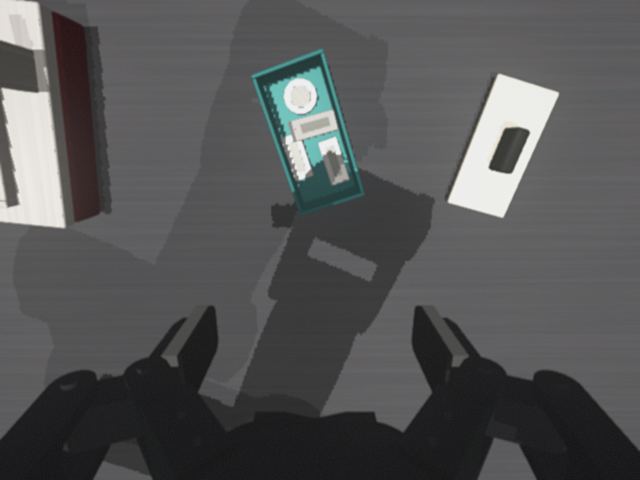

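View pics/lidL.png

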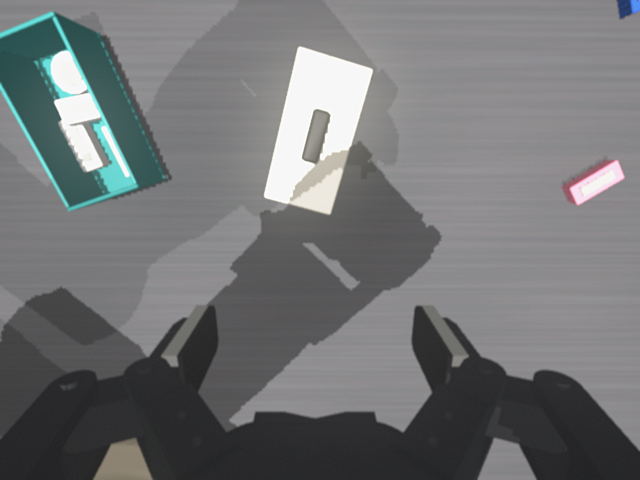

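```bash
python3 - <<'E'
from h import *
f2=eyes.grab_frame("wrist"); np.savez("lidL.npz",**f2)
H=hsv(f2)
for p in [(320,80),(300,190),(320,200),(250,80),(350,300),(316,135),(307,155),(345,100)]: print("lid",p,H[p[1],p[0]])
f=look([.456,-.042],.20,-np.pi/2); np.savez("canL.npz",**f)
H=hsv(f)
for p in [(287,63),(330,90),(275,140),(345,198),(300,65),(345,140),(330,195)]: print("can",p,H[p[1],p[0]])
m=(abs(H[...,0]-88)<12)&(H[...,1]>80)
print(rect_of(f,m,.05,60))
m[:, :200]=0
cv2.imwrite("pics/mcan.png",m.astype(np.uint8)*255)
g=cv2.cvtColor(f2["frame"],cv2.COLOR_RGB2GRAY); H=hsv(f2)
m=(H[...,2]>185); m[:, :230]=0; m[230:]=0; m[:,400:]=0
print(rect_of(f2,m,.013,60)); cv2.imwrite("pics/mlid.png",m.astype(np.uint8)*255)
E
```

```text
lid (320, 80) [  0   0 247]
lid (300, 190) [ 22  25 192]
lid (320, 200) [ 21  14 237]
lid (250, 80) [120   2 131]
lid (350, 300) [165   6  88]
lid (316, 135) [ 24  17 153]
lid (307, 155) [ 21  17 154]
lid (345, 100) [  0   0 247]
can (287, 63) [ 88 122 127]
can (330, 90) [88 98 73]
can (275, 140) [ 89 127 148]
can (345, 198) [ 89 125  96]
can (300, 65) [89 88 61]
can (345, 140) [ 88 113  86]
can (330, 195) [ 89 105  63]
(array([ 0.45556277, -0.03960007]), np.float64(0.31980024002193064), 119.47996520996094, 60.0830192565918)
(array([ 0.44418942, -0.21913765]), np.float64(-0.26799789523630935), 120.6189956665039, 60.85238265991211)
```

View pics/mcan.png

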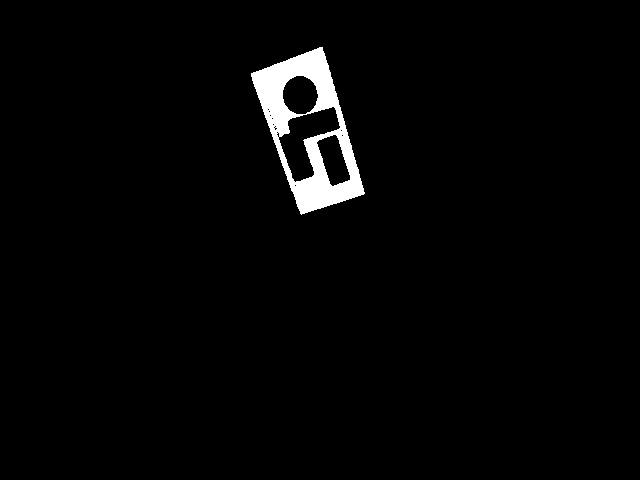

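View pics/mlid.png

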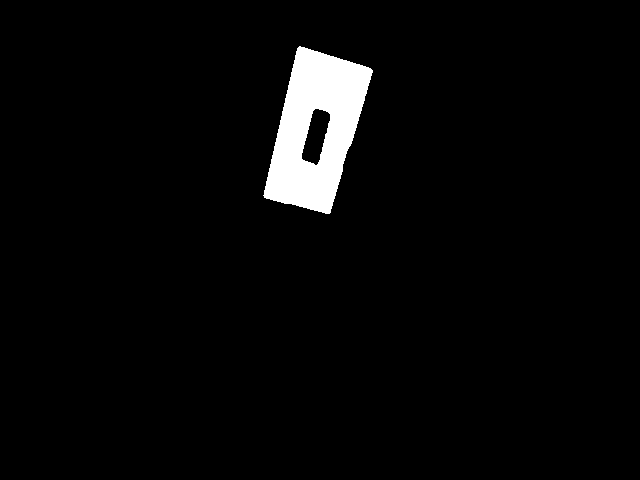

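```bash
python3 - <<'E'
from h import *
t=eyes.grab_frame("top"); print("top lid",[b[:4] for b in blobs(t,mwhite(t),.013,800,1600) if b[0][0]>.3])
xy=np.array([.4445,-.2199]); j=-.268-np.pi/2
env.reach([*xy,.10],down(j))
print(env.movel([*xy,.018],velocity=.1,guard=12),st())
env.close_gripper(60); print(st())
up(.20)
cy=.320; c=np.array([.4557,-.0405]); d=np.array([np.cos(cy),np.sin(cy)])
p=c-d*.10
env.reach([*p,.20],down(cy-np.pi/2)); env.hold(.2)
f=eyes.grab_frame("wrist"); save(f,"lidhand"); np.savez("lidhand.npz",pos=monitor.sense()["position"],**f); print(st(),monitor.sense()["joints"].round(2))
E
```

```text
top lid [(array([ 0.36017419, -0.03620223]), np.float64(1.1495044823686458), 116.75590515136719, 44.239410400390625), (array([ 0.44454846, -0.22056506]), np.float64(-0.2670205151162497), 122.19784545898438, 62.5944709777832)]
False (36.6167, array([ 0.4449, -0.2201,  0.0186]), 1.0, array([ 0.4,  0.1, -0.3]))
(37.275, array([ 0.4446, -0.22  ,  0.0182]), 0.151, array([-0.2,  1. ,  3.2]))
(39.0, array([ 0.3611, -0.0726,  0.1997]), 0.147, array([ 0.6,  0.7, -0.3])) [-0.52 -0.01  1.96 -0.    1.19  0.73]
```

View pics/lidhand.png

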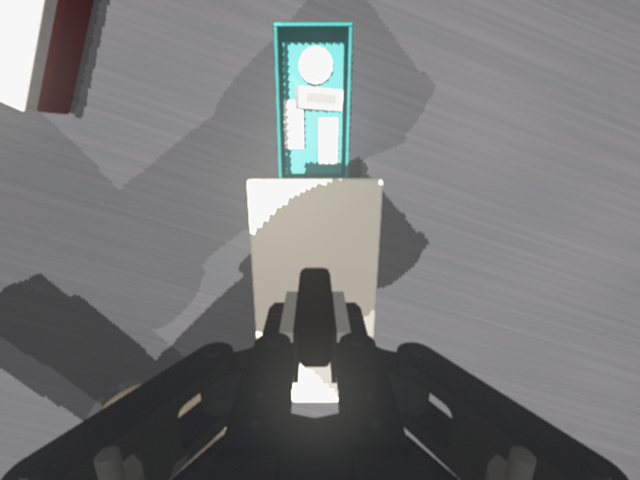

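```bash
python3 - <<'E'
from h import *
d=dict(np.load("lidhand.npz")); f={k:d[k] for k in("frame","mtx","view")}; pos=d["pos"]
H=hsv(f); print(pos)
for p in [(320,220),(260,195),(375,230),(230,220),(400,205),(300,175)]: print(p,H[p[1],p[0]])
def edges(m,z,rows,toprows,cols):
    L=[];Rr=[]
    for r in range(*rows):
        x=np.where(m[r])[0]
        if len(x): L.append((x.min()-.5,r)); Rr.append((x.max()+.5,r))
    T=[(c,np.where(m[toprows[0]:toprows[1],c])[0].min()+toprows[0]-.5) for c in range(*cols)]
    out=[]
    for P in (L,Rr,T):
        vx,vy,x0,y0=cv2.fitLine((cast(f,P,z)*1000).astype(np.float32),cv2.DIST_HUBER,0,.01,.01).ravel()
        out.append((np.array([vx,vy]),np.array([x0,y0])/1000))
    return out
def summarize(e,tool):
    v=[x[0]*np.sign(x[0]@np.array([1,.33])) for x in e[:2]]
    ax=(v[0]+v[1]); ax/=np.linalg.norm(ax); n=np.array([-ax[1],ax[0]])
    lat=(e[0][1]@n+e[1][1]@n)/2; w=abs(e[0][1]@n-e[1][1]@n)
    fr=e[2][1]@ax
    c=ax*(fr-.060)+n*lat
    print("yaw",[np.arctan2(x[1],x[0]).round(4) for x in v],"w",w,"centre",c.round(5)); return c,np.arctan2(ax[1],ax[0])
ml=(H[...,0]<40)&(H[...,1]>8)&(H[...,2]>165)|(H[...,2]>225)&(H[...,1]<20)
ml[:, :240]=0; ml[:,392:]=0; ml[:178]=0
cv2.imwrite("pics/ml.png",ml.astype(np.uint8)*255)
lid=summarize(edges(ml,pos[2]-.0182+.013,(186,262),(170,200),(260,370)),None)
mc=(abs(H[...,0]-88)<12)&(H[...,1]>80); mc[:,:200]=0
can=summarize(edges(mc,.05,(28,165),(10,60),(282,346)),None)
rel=lid[0]-pos[:2]; ax=np.array([np.cos(.32),np.sin(.32)]); n=np.array([-ax[1],ax[0]])
print("lid offset along/across",rel@ax,rel@n)
print("target tcp",can[0]-rel, "can yaw",can[1],"lid yaw",lid[1])
E
```

```text
[ 0.36110238 -0.0725869   0.1997168 ]
(320, 220) [ 21  26 187]
(260, 195) [  0   0 247]
(375, 230) [ 20  25 182]
(230, 220) [  0   2 131]
(400, 205) [120   4 142]
(300, 175) [ 85  58 115]
yaw [np.float64(0.3445), np.float64(0.3158)] w 0.058920184615411736 centre [ 0.36148 -0.07215]
yaw [np.float64(0.3198), np.float64(0.32)] w 0.05956948276134516 centre [ 0.45501 -0.03969]
lid offset along/across 0.0004957305325243335 0.0002995862409891027
target tcp [ 0.45463307 -0.0401342 ] can yaw 0.31992071762327934 lid yaw 0.3301122951680528
```

View pics/ml.png

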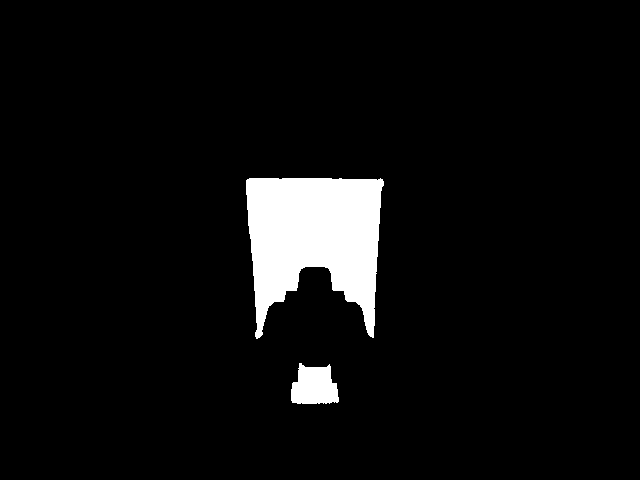

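```bash
python3 - <<'E'
from h import *
xy=[.4548,-.0399]
env.movel([*xy,.20],velocity=.2); env.movel([*xy,.078],velocity=.15); env.hold(.2); print(st())
print(env.movel([*xy,.0585],velocity=.03,guard=15),st())
E
```

```text
(40.8167, array([ 0.4551, -0.04  ,  0.0786]), 0.15, array([ 0.3, -0.5, -0.6]))
True (41.4, array([ 0.4546, -0.0398,  0.0602]), 0.148, array([-1. , -0.4,  6.7]))
```

```bash
python3 - <<'E'
from h import *
p=monitor.sense()["position"]
print(env.movel([p[0],p[1],.0590],velocity=.02,guard=18),st())
env.release(); print(st()); up(.16)
s=eyes.grab_frame("scene"); save(s,"lidon",(220,170,400,290),4.4)
c=np.array([.4548,-.0399])
f=look(c,.20,.32-np.pi/2); save(f,"lidon_w"); np.savez("lidon.npz",**f)
H=hsv(f); m=(H[...,2]>180)&(H[...,1]<60); m[:, :200]=0; m[:,420:]=0; m[260:]=0
print(rect_of(f,m,.055,500)); cv2.imwrite("pics/mlo.png",m.astype(np.uint8)*255)
print(st())
E
```

```text
False (41.65, array([ 0.4546, -0.0399,  0.0601]), 0.149, array([-9. ,  1.7, 22.1]))
(42.35, array([ 0.4546, -0.0398,  0.059 ]), 1.0, array([-0. ,  0.1,  0. ]))
(array([ 0.45469565, -0.03915788]), np.float64(0.31963332640060993), 118.21895599365234, 59.181583404541016)
(43.525, array([ 0.3816, -0.0643,  0.1992]), 1.0, array([ 0.4, -0.1, -0.4]))
```

View pics/lidon.png

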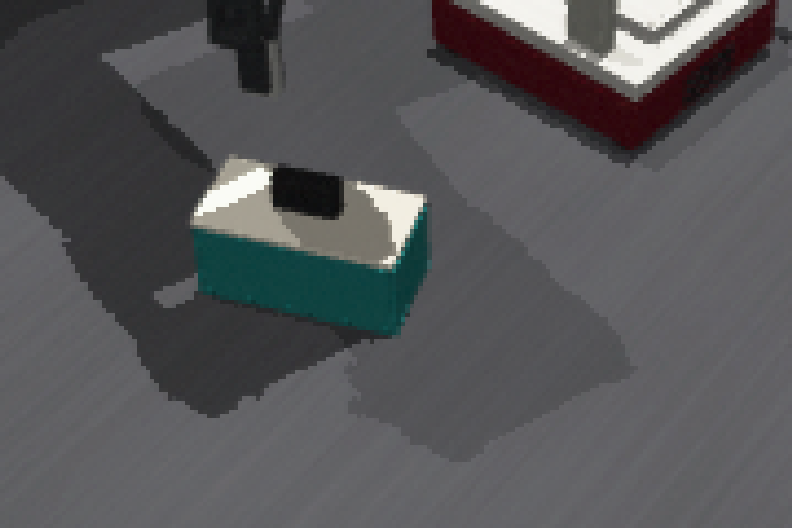

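View pics/lidon_w.png

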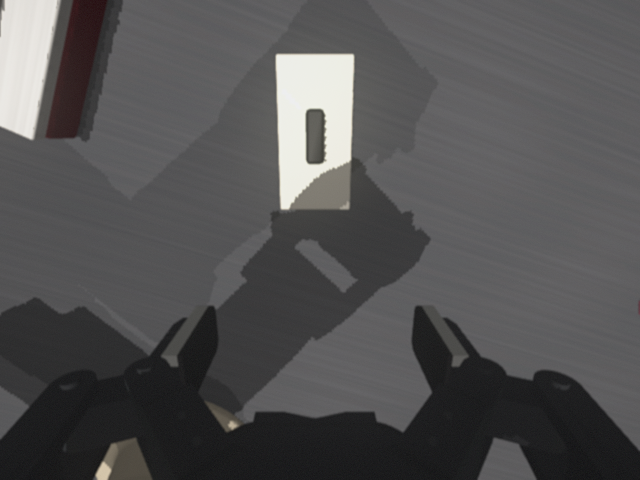

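```bash
python3 - <<'E'
from h import *
up(.32)
f=look([.474,.255],.30,-.11-np.pi/2); save(f,"mach"); np.savez("mach.npz",**f); print(st())
t=eyes.grab_frame("top"); save(t,"machtop",(90,200,290,350),3.9); np.savez("machtop.npz",**t)
E
```

```text
(45.5167, array([0.3973, 0.2625, 0.3   ]), 1.002, array([-0.1, -0.3, -0.4]))
```

View pics/mach.png

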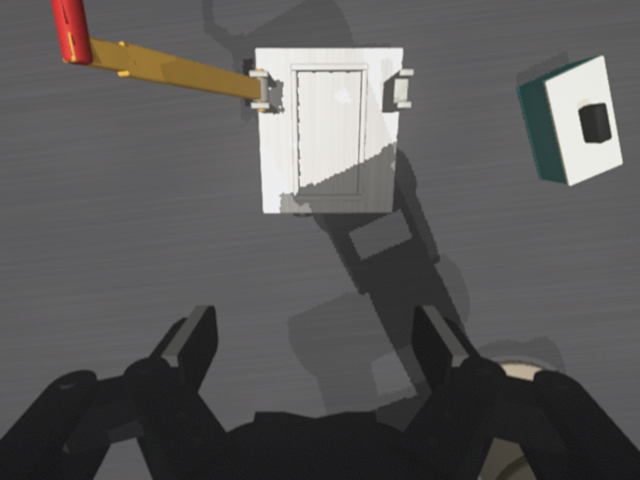

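```bash
python3 - <<'E'
from h import *
f=dict(np.load("mach.npz")); g=cv2.cvtColor(f["frame"],cv2.COLOR_RGB2GRAY).astype(float)
g=cv2.GaussianBlur(g,(0,0),0.8)
H=hsv(f)
def edge(scan,a,b,i0,i1,sgn,z):
    """strongest step along scan dir between i0..i1; scan 'x' over rows a..b or 'y' over cols"""
    P=[]
    for r in range(a,b):
        v=g[r,i0:i1] if scan=='x' else g[i0:i1,r]
        d=np.diff(v)*sgn; k=int(d.argmax()); 
        if 0<k<len(d)-1:
            y0,y1,y2=d[k-1:k+2]; k=k+.5*(y0-y2)/(y0-2*y1+y2+1e-9)
        p=i0+k+.5
        P.append((p,r) if scan=='x' else (r,p))
    W=cast(f,P,z)
    vx,vy,x0,y0=cv2.fitLine((W*1000).astype(np.float32),cv2.DIST_HUBER,0,.01,.01).ravel()
    return np.array([vx,vy]),np.array([x0,y0])/1000,np.array(P)
def report(Ls,name):
    l,r,t,b=Ls
    s=np.array([1,-.1]); v=[x[0]*np.sign(x[0]@s) for x in (l,r)]
    tt=[x[0]*np.sign(x[0]@np.array([.1,1])) for x in (t,b)]
    yaws=[np.arctan2(x[1],x[0]) for x in v]+[np.arctan2(x[1],x[0])-np.pi/2 for x in tt]
    y=np.mean(yaws); ax=np.array([np.cos(y),np.sin(y)]); n=np.array([-ax[1],ax[0]])
    c=ax*(t[1]@ax+b[1]@ax)/2+n*(l[1]@n+r[1]@n)/2
    print(name,"yaws",np.round(yaws,4),"size",(t[1]-b[1])@ax,(l[1]-r[1])@n,"c",c.round(5)); return c,y
deck=report([edge('x',120,205,250,275,1,.06),edge('x',110,150,385,412,-1,.06),edge('y',280,380,38,60,1,.06),edge('y',270,330,200,222,-1,.06)],"deck")
# sample values across rim
for r in (110,160): print(g[r,280:305].round().astype(int).tolist(), g[r,352:375].round().astype(int).tolist())
print(g[55:80,320].round().astype(int).tolist(), g[180:205,320].round().astype(int).tolist())
t=dict(np.load("machtop.npz"))
save(f,"rimzoom",(240,40,420,220),3.3)
E
```

```text
deck yaws [-0.1112 -0.1214 -0.1112 -0.1072] size 0.16882799647668348 0.1488020890475038 c [0.47276 0.23975]
[128, 127, 126, 141, 175, 210, 227, 233, 234, 233, 228, 220, 221, 228, 230, 217, 186, 163, 182, 216, 231, 233, 233, 233, 232] [227, 226, 226, 227, 228, 227, 215, 187, 175, 200, 225, 229, 219, 206, 203, 213, 222, 224, 224, 223, 224, 224, 224]
[233, 234, 235, 236, 236, 236, 235, 234, 233, 234, 233, 228, 220, 220, 227, 230, 220, 196, 187, 208, 226, 232, 233, 231, 230] [226, 225, 226, 227, 220, 198, 180, 195, 220, 228, 218, 192, 159, 141, 138, 137, 131, 122, 117, 116, 116, 116, 116]
[232, 232, 232, 232, 232, 232, 231, 226, 219, 218, 224, 230, 231, 219, 186, 152, 158, 196, 224, 231, 232, 232, 232, 232, 232] [218, 197, 164, 133, 118, 114, 114, 114, 114, 114, 114, 114, 113, 110, 106, 107, 111, 114, 114, 113, 110, 110, 111, 112, 112]
```

View pics/rimzoom.png

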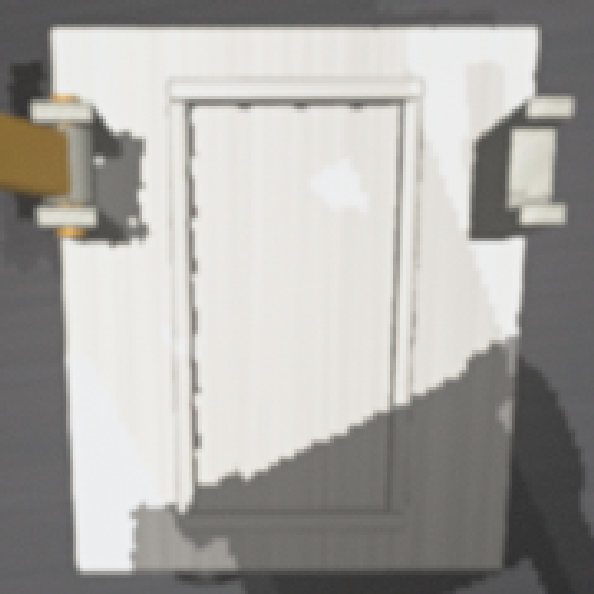

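View pics/machtop.png

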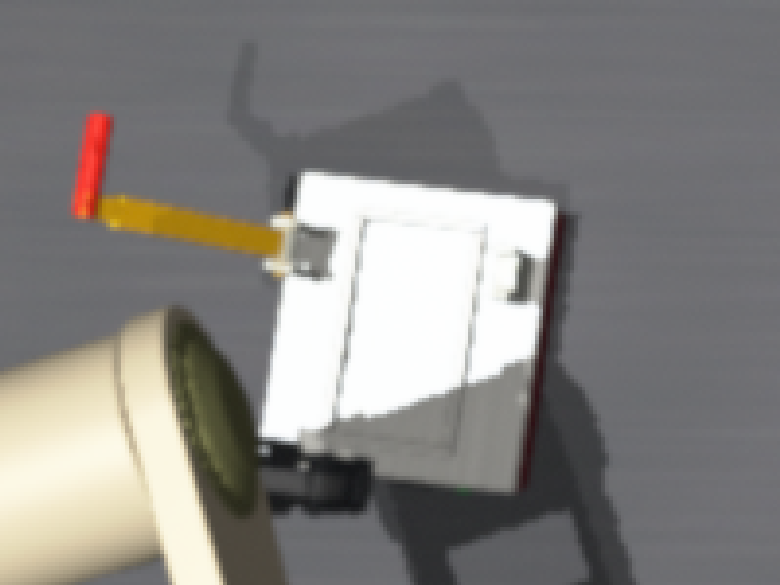

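```bash
python3 - <<'E'
from h import *
t=dict(np.load("machtop.npz"))
P=cast(t,[(166.9,244.1),(232.6,251.3),(223.3,325.6)],.06); print(P,(P[0]+P[2])/2, np.linalg.norm(P[0]-P[1]),np.linalg.norm(P[2]-P[1]))
d=P[1]-P[2]; print(np.arctan2(d[1],d[0]))
f=dict(np.load("mach.npz"))
# rim outer top edge corners, z .072 (zoom px/3.3+240,40), inner floor corners z .06
o=np.array([(170,78),(424,78),(405,528),(182,520)])/3.3+[240,40]
print("rim outer",cast(f,o,.072).mean(0))
# handle red, both views
m=lambda f:(lambda H:((H[...,0]<6)|(H[...,0]>174))&(H[...,1]>150)&(H[...,2]>130))(hsv(f))
for n,ff in (("w",f),("t",t)):
    for b in blobs(ff,m(ff),.27,30): print(n,b[4],b[0],b[1],b[2],b[3])
E
```

```text
[[0.56464373 0.3027218 ]
 [0.5501938  0.15195001]
 [0.38157938 0.16739785]] [0.47311155 0.23505983] 0.15146264885911367 0.16932058055048194
-0.09136133643099903
rim outer [0.4733811 0.2384578]
w [68.63507109 31.98104265] [0.53105444 0.35814334] -0.1117819256983319 23.371068954467773 10.402195930480957
t [112.85245902 242.39344262] [0.54466174 0.35424081] -0.11653473613774157 51.05189895629883 11.09886360168457
```

```bash
python3 - <<'E'
from h import *
up(.32)
xy=[.4550,-.0396]; j=.320-np.pi/2
env.reach([*xy,.20],down(j)); 
t=eyes.grab_frame("wrist"); save(t,"pregrip")
env.movel([*xy,.11],velocity=.2); print(env.movel([*xy,.014],velocity=.08,guard=10),st())
env.close_gripper(70); env.hold(.1); print(st())
up(.03,.05); env.hold(.2); print(st())
s=eyes.grab_frame("scene"); save(s,"gripcan",(200,120,440,300),3.3)
E
```

```text
False (49.0667, array([ 0.4553, -0.0397,  0.0144]), 1.0, array([1. , 0.3, 0.2]))
(49.525, array([ 0.4553, -0.0398,  0.0146]), 0.697, array([-1.6, -0.3,  5.5]))
(50.1917, array([ 0.4551, -0.0397,  0.0298]), 0.696, array([ 0. , -0.1, -4.2]))
```

View pics/gripcan.png

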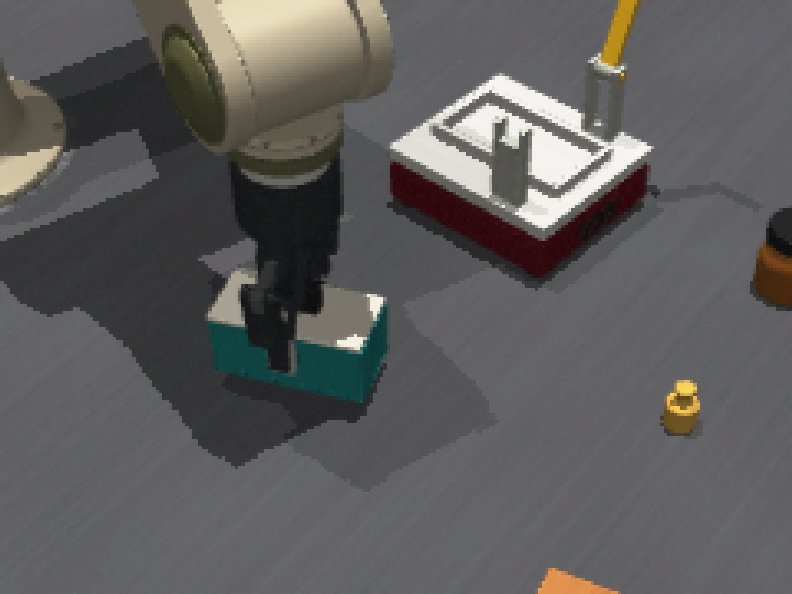

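```bash
python3 - <<'E'
from h import *
up(.22,.15)
y=-.111; ax=np.array([np.cos(y),np.sin(y)]); c=np.array([.473,.2395])
p=c-ax*.165
print(kinematics.ik([*p,.22],down(y-np.pi/2)))
env.reach([*p,.22],down(y-np.pi/2)); env.hold(.3)
f=eyes.grab_frame("wrist"); save(f,"carry"); np.savez("carry.npz",pos=monitor.sense()["position"],**f); print(st())
E
```

```text
[ 4.02057616e-01  4.83984709e-02  1.84877770e+00 -4.44089210e-16
  1.24441648e+00  2.08385394e+00]
(53.2667, array([0.3093, 0.2575, 0.22  ]), 0.693, array([ 0.1, -0.3, -4.4]))
```

View pics/carry.png

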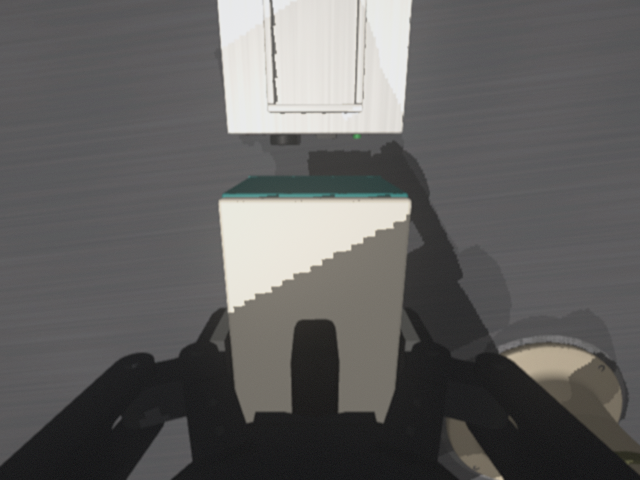

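```bash
cat >> h.py <<'E'
def edge(f,g,scan,a,b,i0,i1,sgn,z):
    """line on plane z through the strongest grey steps: 'x' scans columns i0..i1 over rows a..b, 'y' the other way"""
    P=[]
    for r in range(a,b):
        v=g[r,i0:i1] if scan=='x' else g[i0:i1,r]
        d=np.diff(v)*sgn; k=int(d.argmax())
        if 0<k<len(d)-1:
            y0,y1,y2=d[k-1:k+2]; k=k+.5*(y0-y2)/(y0-2*y1+y2+1e-9)
        p=i0+k+.5
        P.append((p,r) if scan=='x' else (r,p))
    W=cast(f,P,z)
    vx,vy,x0,y0=cv2.fitLine((W*1000).astype(np.float32),cv2.DIST_HUBER,0,.01,.01).ravel()
    return np.array([vx,vy]),np.array([x0,y0])/1000
E
python3 - <<'E'
from h import *
d=dict(np.load("carry.npz")); f={k:d[k] for k in("frame","mtx","view")}; pos=d["pos"]
g=cv2.GaussianBlur(cv2.cvtColor(f["frame"],cv2.COLOR_RGB2GRAY).astype(float),(0,0),.8)
y=-.111; ax=np.array([np.cos(y),np.sin(y)]); n=np.array([-ax[1],ax[0]])
ya=lambda v,t: ((np.arctan2(v[1],v[0])-t+np.pi/2)%np.pi)-np.pi/2
def rep(name,l,r,e,half):
    yl,yr,ye=ya(l[0],0),ya(r[0],0),ya(e[0],np.pi/2)
    L=l[1]@n;Rr=r[1]@n
    print(name,"yaws",np.round([yl,yr,ye],4),"w",round((L-Rr)*1000,2))
    return ax*(e[1]@ax+half)+n*(L+Rr)/2
zf=.0404+pos[2]
fl=rep("flange",edge(f,g,'x',205,300,205,245,1,zf),edge(f,g,'x',205,225,400,425,-1,zf),edge(f,g,'y',235,395,190,210,1,zf),-.060)
dk=rep("deck",edge(f,g,'x',8,125,205,240,1,.06),edge(f,g,'x',8,125,395,420,-1,.06),edge(f,g,'y',240,268,122,142,-1,.06),.085)
print("flange c",fl,"rel",(fl-pos[:2])@ax,(fl-pos[:2])@n); print("deck c",dk)
print(g[95:120,320].round().astype(int).tolist())
r=rep("rim outer",edge(f,g,'x',8,95,255,272,-1,.072),edge(f,g,'x',8,95,358,372,-1,.072),edge(f,g,'y',280,350,106,118,-1,.072),.0685); print(r)
save(f,"carryzoom",(210,0,420,140),3.5)
E
```

```text
flange yaws [-0.1123 -0.4404 -0.109 ] w 58.53
deck yaws [-0.1069 -0.1083 -0.1075] w 148.59
flange c [0.30867691 0.25804257] rel -0.0006255210192891723 0.0004319569930273139
deck c [0.4733712  0.23949695]
[228, 228, 228, 228, 228, 228, 228, 227, 223, 218, 218, 223, 227, 229, 226, 210, 184, 177, 200, 221, 229, 230, 230, 230, 230]
rim outer yaws [-0.152  -0.1069 -0.1113] w 70.04
[0.47364729 0.23761225]
```

View pics/carryzoom.png

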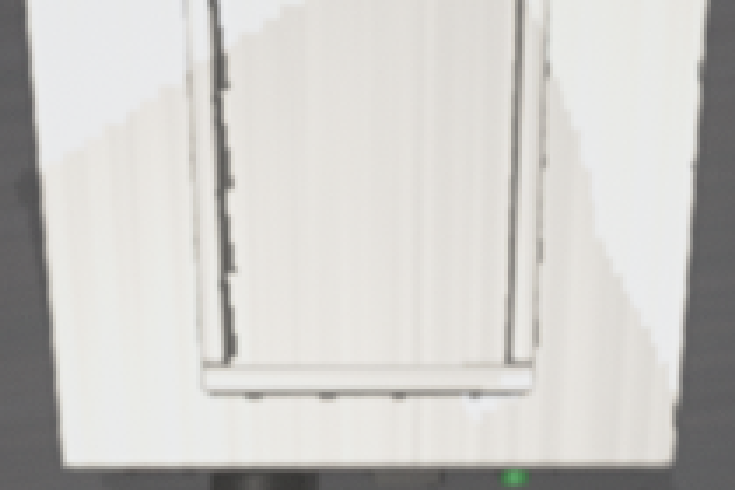

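```bash
python3 - <<'E'
from h import *
xy=[.4738,.2394]; q=down(-.1085-np.pi/2)
env.reach([*xy,.22],q); env.movel([*xy,.125],velocity=.12); env.hold(.2); print(st())
env.movel([*xy,.093],velocity=.05); env.hold(.2)
p=monitor.sense()["position"]; tgt=2*np.array(xy)-p[:2]; print(p)
print(env.movel([*tgt,.0730],velocity=.03,guard=14),st())
E
```

```text
(55.1083, array([0.474 , 0.2395, 0.1256]), 0.69, array([ 0.3, -0.9, -5.2]))
[0.47392417 0.23946165 0.09326346]
True (56.7, array([0.4734, 0.2393, 0.0746]), 0.693, array([-1.1, -0.2,  4.2]))
```

```bash
python3 - <<'E'
from h import *
p=monitor.sense()["position"]
print(env.movel([p[0],p[1],.0735],velocity=.02,guard=15),st())
env.release(); print(st()); up(.20,.2)
up(.32)
s=eyes.grab_frame("scene"); save(s,"seated",(290,50,450,220),3.5)
f=look([.473,.2395],.30,-.108-np.pi/2); save(f,"seated_w"); np.savez("seated.npz",**f); print(st())
E
```

```text
False (56.95, array([0.4734, 0.2393, 0.0746]), 0.693, array([-7.5, -4. ,  9.6]))
(57.3333, array([0.4735, 0.2393, 0.0735]), 1.001, array([ 1.,  0., -0.]))
(59.3333, array([0.3966, 0.2474, 0.2996]), 0.999, array([ 0.9, -0.5, -0.1]))
```

View pics/seated.png

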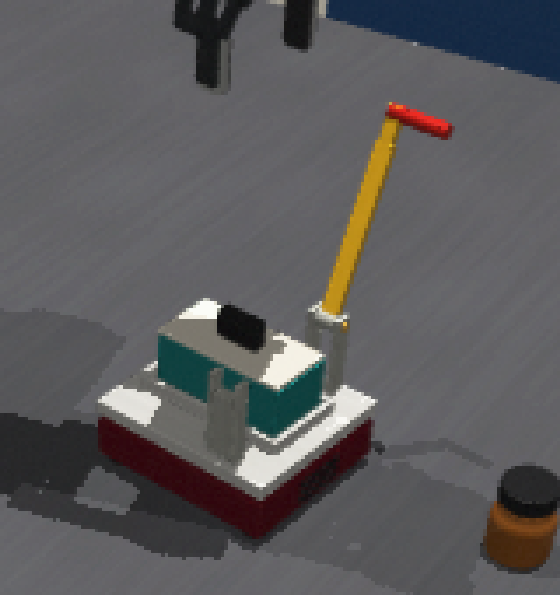

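View pics/seated_w.png

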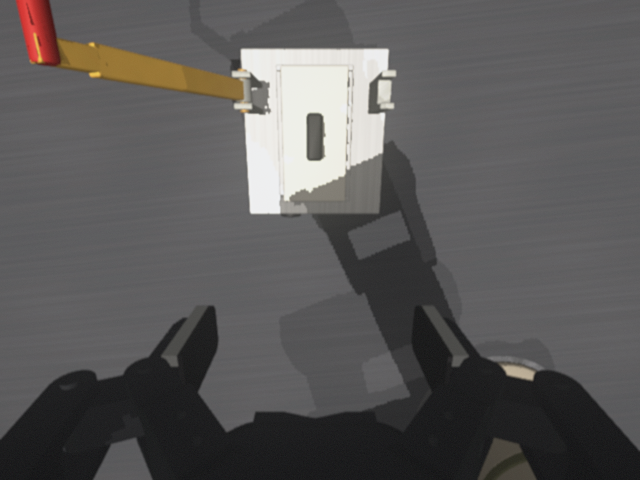

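```bash
python3 - <<'E'
from h import *
def red(f):
    H=hsv(f); m=(((H[...,0]<6)|(H[...,0]>174))&(H[...,1]>170)&(H[...,2]>140)).astype(np.uint8)
    n,lab,s,c=cv2.connectedComponentsWithStats(m)
    out=[]
    for i in range(1,n):
        if s[i,4]<25: continue
        P=np.argwhere(lab==i)[:,::-1].astype(float); c0=P.mean(0); u,_,v=np.linalg.svd(P-c0,full_matrices=False); t=(P-c0)@v[0]
        out.append((c0,s[i,4],c0+v[0]*t.min(),c0+v[0]*t.max(),(t.min()+t.max())/2*v[0]+c0))
    return out
fs=[eyes.grab_frame("top"),eyes.grab_frame("scene")]
R2=[red(f) for f in fs]
for r in R2: print([(x[0].round(1),x[1],x[2].round(1),x[3].round(1)) for x in r])
np.savez("tri.npz",t=fs[0]["frame"])
y=-.108; ax=np.array([np.cos(y),np.sin(y)]); n=np.array([-ax[1],ax[0]]); c=np.array([.4734,.2395])
Ps=[f["mtx"]@f["view"][:3] for f in fs]
def tri(a,b):
    X=cv2.triangulatePoints(Ps[0],Ps[1],np.array(a).reshape(2,1),np.array(b).reshape(2,1)).ravel(); X=X[:3]/X[3]
    print("world",X.round(4),"machine",(X[:2]-c)@ax,(X[:2]-c)@n,X[2],"q",np.arctan2(X[2]-.121,-((X[:2]-c)@n-.062)),"r",np.hypot(X[2]-.121,(X[:2]-c)@n-.062))
a=R2[0][0]; b=R2[1][0]
tri(a[4],b[4])
for i in (2,3):
    for j in (2,3): tri(a[i],b[j])
E
```

```text
[(array([113. , 240.9]), np.int32(125), array([115.2, 229. ]), array([110.6, 254.3]))]
[(array([409.8,  83.3]), np.int32(49), array([401. ,  80.1]), array([417.,  86.]))]
world [0.5445 0.3532 0.2736] machine 0.05846207025177678 0.12073737994870468 0.2736148016969304 q 1.938194920453093 r 0.16352784931084946
world [0.5557 0.3351 0.2963] machine 0.07147235281746553 0.10395368322107552 0.2963241392170203 q 1.8056718639178642 r 0.18027386202110238
world [0.5692 0.3498 0.2742] machine 0.08333321142793199 0.12001915704181369 0.274184294061177 q 1.932854066001381 r 0.16380369510747853
world [0.5198 0.3564 0.2733] machine 0.03354517988498862 0.12124286941564322 0.2733304596634987 q 1.9417061263285578 r 0.16344505657220645
world [0.5336 0.3708 0.2526] machine 0.045674437438345115 0.13700596513250674 0.25259584685856873 q 2.0888438194459553 r 0.15147066288850355
```

```bash
cat >> h.py <<'E'
MY=-.108; MC=np.array([.4734,.2395]); MAX=np.array([np.cos(MY),np.sin(MY)]); MN=np.array([-MAX[1],MAX[0]])
def mw(x,y,z): return np.r_[MC+MAX*x+MN*y,z]
def hp(q,dx=.032,dz=-.019,r=.160): return mw(.038+dx,.062-r*np.cos(q),.121+r*np.sin(q)+dz)
E
python3 - <<'E'
from h import *
up(.38)
Q=down(MY-np.pi/2)
p=hp(1.935); print(p, kinematics.ik(p,Q))
env.reach([p[0],p[1],.37],Q); env.hold(.1)
f=eyes.grab_frame("wrist"); save(f,"latch_w"); 
s=eyes.grab_frame("scene"); save(s,"latch_s",(290,20,490,200),3.3)
print(st(), proj(f,[hp(1.935,dx=.028,dz=0)]))
E
```

```text
[0.55581842 0.35025425 0.25150523] [ 3.84338733e-01  6.08620185e-01  1.00146920e+00 -4.44089210e-16
  1.53150327e+00  2.06313506e+00]
(60.8333, array([0.5552, 0.3498, 0.3713]), 0.999, array([-0.7, -0.7,  0.5])) [[314.28093413 247.77935011]]
```

View pics/latch_w.png

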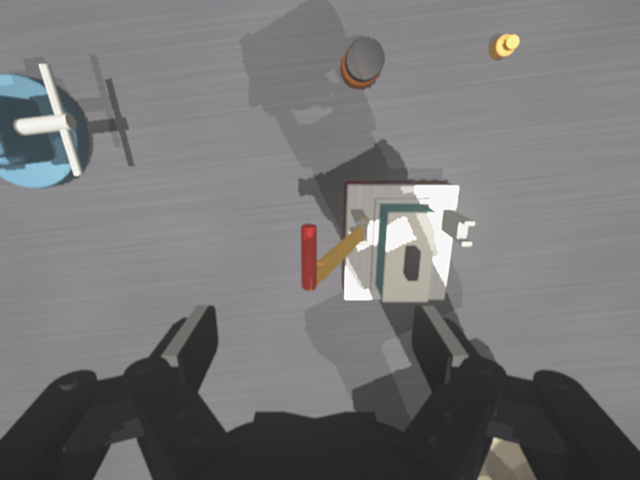

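View pics/latch_s.png

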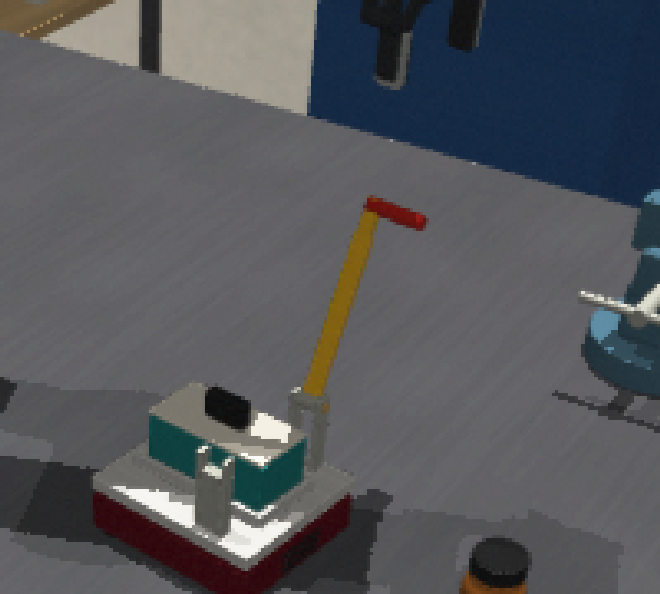

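```bash
python3 - <<'E'
from h import *
p=hp(1.958); 
print(env.movel([p[0],p[1],.30],velocity=.15),env.movel(p,velocity=.08,guard=8),st())
env.close_gripper(25); env.hold(.1); print(st())
f=eyes.grab_frame("wrist"); save(f,"latch_g")
E
```

```text
False False (62.225, array([0.5564, 0.3538, 0.2509]), 1.0, array([-0.2, -0.6,  0.3]))
(62.9917, array([0.5562, 0.3537, 0.2502]), 0.127, array([-1.2,  1.4,  0.1]))
```

View pics/latch_g.png

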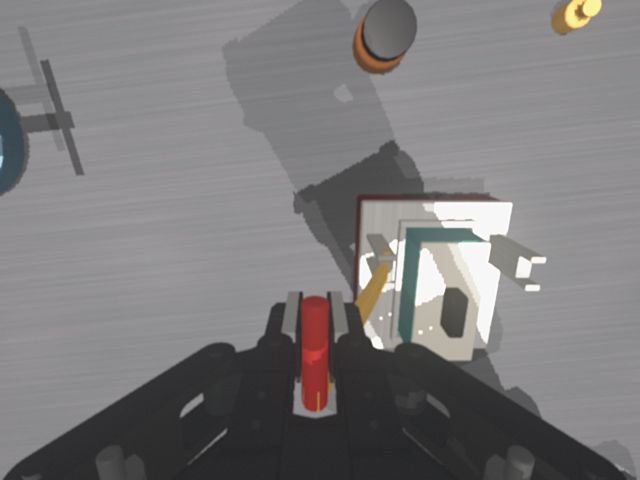

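Handle pinched (red between the pads around (315,330)). Swing along the arc.

```bash
python3 - <<'E'
from h import *
q0=1.958
for q in np.linspace(q0,.25,18)[1:]:
    g=env.movel(hp(q),velocity=.12,guard=20)
    s=monitor.sense(); print(round(q,2),g,s["contact_force"].round(1),round(s["finger_gap"],3))
    if g: break
print(st()); 
s=eyes.grab_frame("scene"); save(s,"latch2",(290,20,490,200),3.3)
E
```

```text
1.86 False [-0.1  1.3  3.8] 0.128
1.76 False [-0.9  0.6  5.5] 0.126
1.66 False [-1.5  1.4  4.8] 0.13
1.56 False [-1.5 -0.1  4.7] 0.125
1.46 False [-2.3 -1.   4.5] 0.128
1.36 False [-1.  -1.7  1.8] 0.131
1.25 False [-0.8 -0.1 -0.1] 0.127
1.15 False [-0.6 -1.3  0.5] 0.131
1.05 False [ 1.  -0.9  0.3] 0.129
0.95 False [-0.4 -0.  -0.9] 0.124
0.85 False [ 1.3  0.5 -2.2] 0.128
0.75 False [ 1.8  1.  -2. ] 0.126
0.65 False [ 3.4  0.7 -1.6] 0.126
0.55 False [ 4.2 -1.  -1.9] 0.129
0.45 False [ 4.1  0.4 -2.1] 0.127
0.35 False [ 5.3  0.8 -0.8] 0.13
0.25 False [ 4.6  0.4 -1. ] 0.129
(67.8583, array([0.5332, 0.1393, 0.141 ]), 0.129, array([ 4.6,  0.4, -1. ]))
```

View pics/latch2.png

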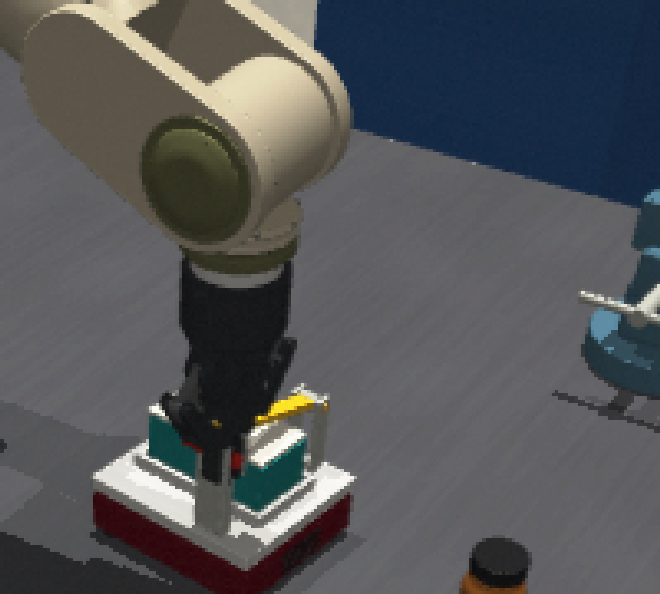

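```bash
python3 - <<'E'
from h import *
env.release(); print(st()); up(.24,.25)
env.close_gripper(30)
p=hp(.08,dx=.030)
env.movel([p[0],p[1],.22],velocity=.2); print(st())
print(env.movel([p[0],p[1],.121],velocity=.04,guard=16),st())
E
```

```text
(68.6167, array([0.5329, 0.1395, 0.1416]), 0.997, array([ 0.9, -0.7,  0.3]))
(70.175, array([0.53  , 0.1352, 0.2195]), -0.002, array([-0.8,  0.1,  0.1]))
True (72.2833, array([0.5306, 0.1352, 0.1267]), 0.001, array([-3.9, -0.6,  7.7]))
```

```bash
python3 - <<'E'
from h import *
p=monitor.sense()["position"]
print(env.movel([p[0],p[1],.1245],velocity=.02,guard=20),st())
up(.25,.15); up(.34); 
p=[.42,-.15,.34]; env.reach(p,bestdown(p,-np.pi/2)); env.hold(.3); print(st())
s=eyes.grab_frame("scene"); save(s,"fin_s",(300,110,440,215),5.5); save(s,"fin_full")
t=eyes.grab_frame("top"); save(t,"fin_t",(100,180,280,340),4); save(t,"fin_tf")
print([b[0].round(3).tolist() for b in castings(t)])
E
```

```text
False (72.5333, array([0.5308, 0.1352, 0.1264]), 0.002, array([-7.4, -0.5, 16.4]))
(75.4333, array([ 0.4202, -0.1496,  0.3399]), -0.003, array([-0.2, -0.2,  0. ]))
[]
```

View pics/fin_s.png

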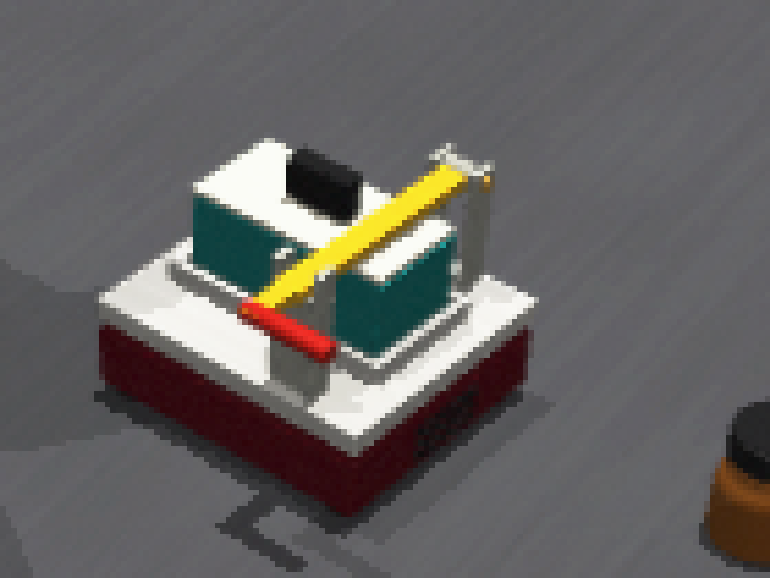

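View pics/fin_tf.png

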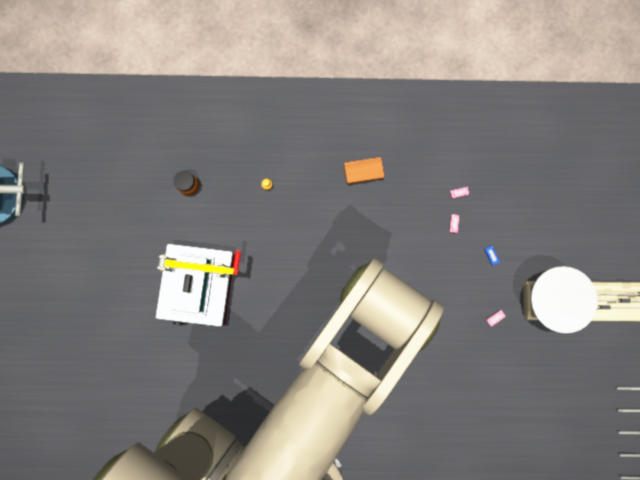

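View pics/fin_full.png

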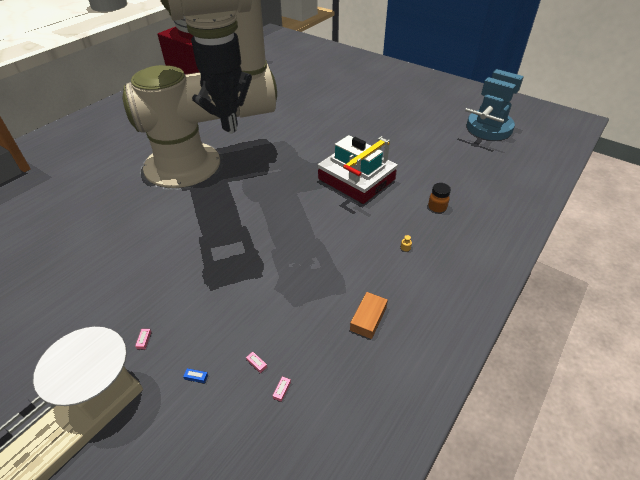

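View pics/fin_t.png

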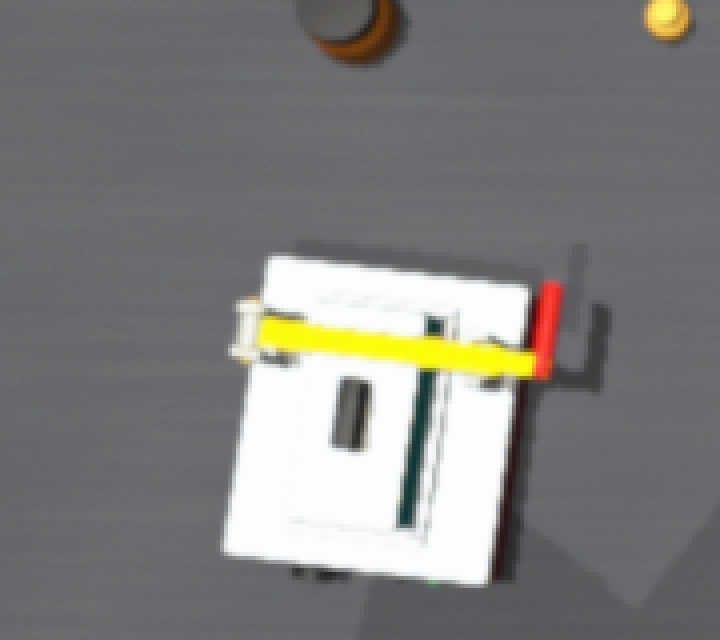

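The top view shows the yellow arm crossing the lid from the hinge at (245,330) to the catch, with the red handle at (548,330). The teal strip at (420,430) is the canister's side wall seen at an angle. Nothing is out of place, so I'm handing in.

```bash
python3 - <<'E'
from h import *
print(job.hand_in()); print(st())
E
```

```text
the job is handed in; nothing more can be done
None
the job is handed in; nothing more can be done
```

The job is done and handed in at about 75 s on the robot clock, well inside the 210 s limit. No verdict was reported.

- **Castings:** This start had four, one disc and three bars. All four lay flat in the canister when last seen before the lid went on, and a final check found no silver castings left on the bench.
- **Lid:** I pressed it home on the bench. It stopped at exactly the expected height, and the pictures show the flange flush with the canister all round.
- **Canister:** I gripped it by its long sides, carried it upright and lowered it into the pocket. It stopped within 0.1 mm of the height expected for fully seated.
- **Latch:** I swung it over by the handle, then pressed it down with closed fingers. It stopped at about 0.1266 m, against 0.127 m for fully closed, and the last pictures show the arm lying in the fork.
- **Other objects:** I did not touch the weight, jar, block or the blue and pink look-alikes, and in the final pictures they look unmoved.

**Disagreements:** The top and wrist cameras differed by 2–5 mm in y, most of all on the machine. I used the wrist camera, which agreed with the gripper to about 0.6 mm, and the fits confirmed it. My first colour masks on the close-up canister and lid views failed and had to be retuned. One edge fit on the carried lid was spoiled by a shadow, so I discarded it.

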